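# Move the sprung stopper to the fresh carafe

### The arm

A 6-joint arm with a two-finger parallel gripper is mounted at the origin on the work surface. World frame = base frame: x ahead of the robot, y to its left, z up, the work surface at z = 0. Lengths are in m, angles in rad, forces in N, time in s.
With the tool pointing down it reaches from about 0.225 to 0.875 m from the base axis. Payload 3.4 kg.
Tool frame: the origin (TCP) lies at the very end of the fingers, on their centre line; the grasp point (between the pads) lies 19 mm behind it; z points along the fingers, y is the line along which they close (so a half turn about z gives the same grasp; the last joint's range is limited). The gripper opens to 85 mm and grips with 20 to 120 N. Pads are 22 mm wide; open, the fingers measure 114 mm over their backs; the gripper's body (76 mm by 85 mm) begins 54 mm behind the grasp point. The pads swing forward as they close: fully open they stand 13 mm farther back than shut.
Start: joints at [1.205, 0.276, 1.505, -0, 1.361, -0.121], TCP at [0.139, 0.558, 0.231] pointing down, gripper open.
Joint ranges: [-2.89, 2.89], [-0.75, 2.08], [0.22, 2.7], [-1.18, 4.32], [0.11, 2.71], [-2.7, 2.7]. Speed limits (rad/s): [2.57, 2.57, 3.14, 3.14, 3.14, 3.14].

### API

Orientations are given as a unit quaternion [w, x, y, z].
In Python, from rig import get_state, optics, sign_off gives the robot as it stands.
- The arm moves only by the tool send_rows, never from a script. Its argument "increments" is a list of rows, each an object with "gripper": the gripper's target within -1 to 1 (shut at 1, half-way at 0, fully open at -1); "linear": the shift along the world's x, y, z in m, a list of three; "delta_rot": the turn, a rotation vector about the world's x, y, z in rad, a list of three. In form: [{"gripper": gripper, "linear": [dx, dy, dz], "delta_rot": [rx, ry, rz]}, ...]. A call has 1 to 8 rows; each row is the pose to reach, as a shift and turn from the pose commanded when the call began; what a row does not reach only later rows make up. A row lasts 1/10 s, in which the tool goes at most 50 mm and 8.59 degrees, less where a joint would pass 70% of its speed; a pose out of reach is approached as far as the arm can. A call with a gripper value outside its range is refused whole. The fingers move at their own pace and stop on an object; "newtons" is the grip in N (left out, the last holds). Time passes only in rows, so rows that repeat a pose let the fingers close. It gives the time, the measured TCP pose, the force, the opening and the grip force at its end, in the units of the state.
- get_state(): the state, without advancing time (a new reading comes with each control period).
- optics.get_image(name): name is "side" or "top"; returns a dict with "pixels" (480x640x3 uint8, blue, green, red), "K" (3x3 intrinsics, pixels), "rvec" (rotation vector, rad) and "tvec" (3), from world to camera coordinates, as OpenCV has them. Camera axes: x right, y down, z forward; pixel columns grow to the right and rows downward; lengths in m; the calibration is good to about 2 mm. A picture is of the moment at which its call begins. There is no depth.
- sign_off(): hands the job in; it is judged then, once.
The state is a dict: "clock": time; "qpos": joint angles; "qd": joint speeds; "effort": joint torques, N m; "position": TCP position; "ee_rot": TCP orientation; "contact_force": force on the tool from outside, world axes, zero at the start; "moment": the same for the moment, N m; "width": finger opening in m; "gripper_force": force on a finger pad.
Only numpy, scipy, OpenCV 4.12 (cv2) and the standard library are available. Lean on these libraries where they do the work, as an engineer would, in place of code of your own. Each camera call takes 0.05 s, during which the arm holds its last target. There are 200 camera calls.

### The job

The empty carafe is going to be washed: take its stopper out by pinching the two red side tabs together, without lifting or dragging the carafe, and fit it in the open, freshly filled carafe with its white pour mark towards that carafe's spout. Keep the tabs pinched while you press it gently but firmly down against its springy seal, then let the tabs spring out under the lip so that it is locked home, straight and level; leave both carafes standing where they are and everything else on the counter alone.

Things in the scene. Friction and masses are not known exactly. Their poses are not given: they have to be found in the camera images.
- stopper_grip (a point): black stopper, 62 mm tall, about 160 g; head 54 mm across with a red sprung tab on its +y and its -y side. This point is on its axis between the tabs, 50 mm above the plug's underside: pinch here, along y. z up, +x to the white pour mark. Tab faces 24 mm wide, from 14 mm below to 10 mm above this point. Below them a collar 58 mm across, its top 25 mm below this point
- stopper_foot (a point): centre of the underside of the stopper's plug, 50 mm below stopper_grip. Plug 47.5 mm across and 22 mm tall, its foot tapered over 4 mm to 41 mm across. A square latch nose, 10 mm wide and 6 mm tall, moves with each tab; its top is 12.5 mm above this point. Nose tips 56.5 mm apart when free (they hook under a carafe's lip), 45.5 mm when pinched
- stopper_mark (a point): the outer end of the white pour mark on the stopper's top: 24 mm to +x of its axis, 12 mm above stopper_grip
- tab_left (a joint): the stopper's +y tab: 0 sprung out, 0.0055 m pinched in to its stop. The two tab faces are 67 mm apart free and 56 mm apart pinched; each tab pushes back with 11 N at first and 18 N at the stop. A grip of 30 to 35 N holds the stopper well
- tab_right (a joint): the stopper's -y tab, as tab_left
- seal (a joint): squeeze of the pale sprung seal ring under the stopper's collar, 0 to 0.0045 m. It meets the rim when stopper_grip is 32.5 mm above it: 2 N at first touch, 11.5 N at 3 mm (stopper_grip 29.5 mm above the rim), where the noses just clear the lip and can spring out, 16.5 N at 4.5 mm, where it is flat and hard; over 22 N cuts it. Locked: about 3 mm
- empty_mouth (a point): the empty carafe's mouth: its centre, in the plane of the rim, 180 mm above the counter; z up, +x towards the spout. Neck 68 mm across outside, round bore 50 mm across through a lip 8 mm deep; below the lip an undercut 61 mm across, its floor 27 mm below the rim. The stopper is locked in it at the start
- full_mouth (a point): the filled carafe's mouth: its centre, in the plane of the rim, 180 mm above the counter; z up, +x towards the spout. Neck 68 mm across outside, round bore 50 mm across through a lip 8 mm deep; below the lip an undercut 61 mm across, its floor 27 mm below the rim. Open at the start
- carafe_empty: steel vacuum carafe, loose on the counter, 120 mm across, 180 mm tall to the open rim; black loop handle on its -x side (reaching 115 mm from the axis, 165 mm high), small pouring spout on its +x side (a beak reaching 55 mm from the axis, just below the rim). Origin under its centre. Empty, about 0.9 kg; it wears the stopper at the start
- carafe_full: steel vacuum carafe, loose on the counter, 120 mm across, 180 mm tall to the open rim; black loop handle on its -x side (reaching 115 mm from the axis, 165 mm high), small pouring spout on its +x side (a beak reaching 55 mm from the axis, just below the rim). Origin under its centre. Full, about 1.5 kg; open at the start
- creamer: steel cream jug, 72 mm across, 90 mm tall; origin under its centre
- mug: white china mug, 80 mm across, 90 mm tall; origin under its centre
- cups: nested stack of white paper cups, 80 mm across, 152 mm tall; origin under its centre
- caddy: black sugar caddy with sachets, 100 x 160 x 70 mm; origin under its centre
- stirrers: glass of wooden stirrers, 72 mm across, 145 mm tall with the sticks; origin under its centre
- tea_box: green tea box, 85 x 130 x 77 mm; origin under its centre
- spoon: steel spoon, 140 mm long, lying between the carafes; origin under its centre
Not all that is in view belongs to the job. What is shaped like the part that bears stopper_grip but purple is not meant.

How it is judged:
By the outcome, as a careful person would: the job done as asked, in the order asked, and still so for the second after the job is handed in, with the robot touching nothing.
It also fails if it takes over 48 s, if anything falls off the work surface, if the arm or the gripper's body presses on something with over 40 N, if the wrist force passes 120 N, or if a joint passes its speed limit or range.

## Working session

There is one attempt and no reset: what is moved stays moved. The work goes in short steps, Python scripts to look and compute and a tool call to move; the robot and the scene stay as the last step left them, time stands still between calls to the robot, and variables do not carry over. Pictures are saved under pics/ and viewed, at most 10 in all, crops included, and the job is handed in when it is done.

Besides the shell and the picture viewer there is one more tool, called after "Call:" as name(argument=value, ...), one argument or row to a line, values as JSON. send_rows: Moves the arm, as the interface text tells. Its arguments: {"type":"object","properties":{"increments":{"type":"array"},"newtons":{"type":"number"}},"required":["increments"]}

```bash
mkdir -p pics
cat > h.py <<'E'
import numpy as np, cv2
from rig import get_state, optics, sign_off
def snap(n,f=None):
    d=optics.get_image(n)
    if f: cv2.imwrite('pics/'+f,d['pixels'])
    return d
def proj(d,p):
    return cv2.projectPoints(np.array(p,float).reshape(-1,1,3),np.array(d['rvec']),np.array(d['tvec']),np.array(d['K']),None)[0].reshape(-1,2)
def at_z(d,uv,z):
    R=cv2.Rodrigues(np.array(d['rvec'],float))[0];t=np.array(d['tvec'],float).ravel()
    c=-R.T@t; r=R.T@np.linalg.inv(np.array(d['K']))@np.array([uv[0],uv[1],1.])
    return c+r*(z-c[2])/r[2]
E
python3 - <<'E'
from h import *
for n in('top','side'):
    d=snap(n,n+'0.png'); R=cv2.Rodrigues(np.array(d['rvec']))[0]; print(n,-R.T@np.array(d['tvec']).ravel(),np.array(d['K'])[0,0])
    cv2.imwrite(f'pics/{n}.tmp.npy.png',d['pixels'])
print(get_state())
E
```

```text
top [ 0.49048611 -0.02300661  1.98419065] 623.120168897638
side [-0.1752372  -0.78545732  1.0572936 ] 542.957593112324
{'clock': 0.1, 'qpos': array([ 1.20497171e+00,  2.76510836e-01,  1.50599536e+00, -2.31871645e-05,
        1.36068055e+00, -1.21028877e-01]), 'qd': array([ 0.00019365, -0.00087834, -0.00302637,  0.00050299, -0.00037812,
        0.00054858]), 'effort': array([ 2.04681055e-03, -4.17700052e+01, -2.46410573e+01, -1.24774247e-04,
        5.89573814e-03,  3.51201538e-05]), 'position': array([0.13921943, 0.55741693, 0.23054258]), 'ee_rot': array([-1.81109142e-04,  1.22090040e-01,  9.92518708e-01, -7.76278863e-04]), 'contact_force': array([ 0.04692988,  0.09608308, -0.14932076]), 'moment': array([ 0.03259947, -0.02043192,  0.01401438]), 'gripper_force': 0.0, 'width': 0.08494711692271646}
```

View pics/top0.png

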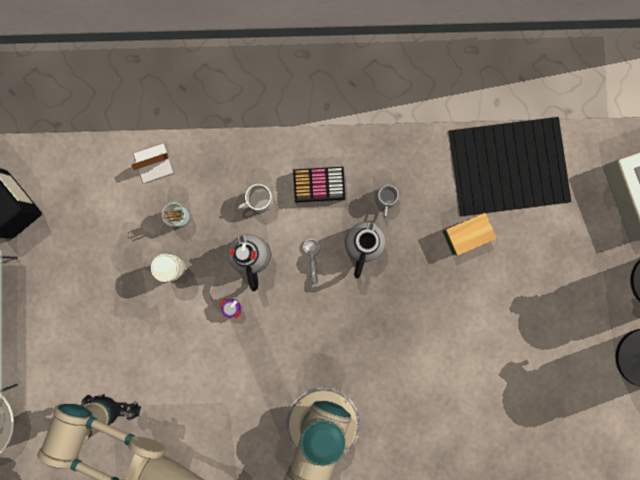

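View pics/side0.png

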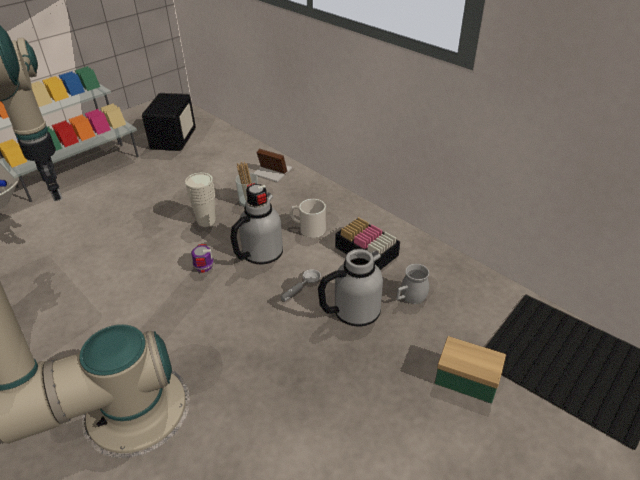

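The top view shows two candidates. One is the black stopper with red tabs in the left carafe at (244,253). The other is a purple look-alike on the counter at (231,309). The black one fits the description, because it sits in a carafe and isn't purple. The open carafe's mouth is at (367,240). I'll confirm in one enlarged crop.

Run:
```python
from h import *
t=cv2.imread('pics/top0.png');s=cv2.imread('pics/side0.png')
r=lambda im,x,y,w,h,k:cv2.resize(im[y:y+h,x:x+w],None,fx=k,fy=k,interpolation=cv2.INTER_CUBIC)
a=np.hstack([r(t,215,225,66,50,6),r(t,335,215,66,50,6)])
b=np.hstack([r(s,225,175,66,50,6),r(s,325,240,66,50,6)])
cv2.imwrite('pics/crop0.png',np.vstack([a,b]))
```

```text
(no output)
```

View pics/crop0.png

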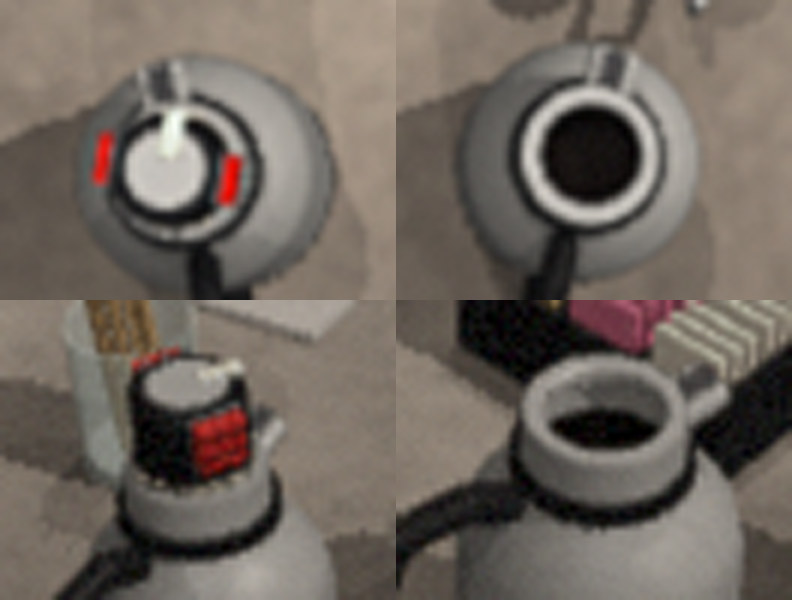

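The crop confirms the black stopper with red tabs. Its top-view tabs are at about (232.2,251.5) and (253.3,255.2), and the pour mark points up towards the spout. The right carafe is open, with its bore at about (367.5,240.3) and its spout at about (370.5,226).

```bash
cat >> h.py <<'E'
def blobs(d,box,f,k=8):
    x,y,w,h=box; im=cv2.resize(d['pixels'][y:y+h,x:x+w],None,fx=k,fy=k,interpolation=cv2.INTER_CUBIC).astype(int)
    m=f(im).astype(np.uint8); out=[]
    for c in cv2.findContours(m,cv2.RETR_EXTERNAL,cv2.CHAIN_APPROX_NONE)[0]:
        a=cv2.contourArea(c)/k/k
        if a>8:
            M=cv2.moments(c); e=cv2.fitEllipse(cv2.convexHull(c))
            o=lambda p:np.round([x+(p[0]+.5)/k-.5,y+(p[1]+.5)/k-.5],2)
            out.append((round(a,1),o((M['m10']/M['m00'],M['m01']/M['m00'])),o(e[0]),np.round(np.array(e[1])/k,1)))
    return sorted(out,key=lambda t:-t[0])
red=lambda i:(i[...,2]>110)&(i[...,1]<90)&(i[...,0]<90)
E
python3 - <<'E'
from h import *
T=dict(optics.get_image('top'));S=optics.get_image('side')
for n,d,b in(('top',T,(222,230,45,45)),('side',S,(240,180,40,30))):
    print(n,'red');[print(*q) for q in blobs(d,b,red)]
r=[q[1] for q in blobs(T,(222,230,45,45),red)[:2]]
P=[at_z(T,q,.2195) for q in r]; print('tabs',P,np.mean(P,0),np.linalg.norm(P[0]-P[1]))
print('head disc');bright=lambda i:i.min(-1)>135
for n,d,b in(('topdisc',T,(234,243,18,18)),('toprim',T,(350,224,34,30))):
    print(n)
    for q in blobs(d,b,bright)[:3]: print(*q, at_z(d,q[2],.2215 if n=='topdisc' else .18))
dark=lambda i:i.max(-1)<50
print('bore top');[print(*q,at_z(T,q[2],.18),at_z(T,q[2],.172)) for q in blobs(T,(356,229,24,24),dark)]
print('side rim');[print(*q,at_z(S,q[2],.18)) for q in blobs(S,(338,245,45,40),bright)[:3]]
for c in[(.51,-.165,.18)]: pass
# spout direction
m=at_z(T,(367.5,240.2),.18); s=at_z(T,(335+214/6-.5,215+72/6-.5),.175);print('full',m,s,np.degrees(np.arctan2(*(s-m)[1::-1])))
hh=at_z(T,(335+(540-396)/6,215+280/6),.16);print('handle',hh,np.degrees(np.arctan2(*(m-hh)[1::-1])))
E
```

```text
top red
28.0 [252.81 254.65] [252.81 254.74] [ 4.5 10. ]
27.9 [231.64 250.87] [231.56 251.01] [ 4.  10.6]
side red
24.4 [261.18 195.24] [261.12 195.  ] [4.8 8.9]
12.0 [261.61 198.86] [261.6  198.76] [2.5 8.8]
9.4 [249.9  184.04] [250.06 183.76] [3.1 9.2]
tabs [array([0.53017361, 0.1832678 , 0.2195    ]), array([0.54243059, 0.24294063, 0.2195    ])] [0.5363021  0.21310422 0.2195    ] 0.06091863740536763
head disc
topdisc
154.5 [242.62 251.37] [243.62 249.98] [14.3 19.7] [0.54400601 0.20874084 0.2215    ]
toprim
514.0 [369.84 239.48] [370.83 239.36] [28.6 29.6] [ 0.56644633 -0.15487714  0.18      ]
bore top
189.3 [367.1  240.26] [367.08 240.27] [15.6 15.8] [ 0.56409003 -0.14393112  0.18      ] [ 0.56441639 -0.14446731  0.172     ]
12.0 [358.64 249.8 ] [359.15 249.54] [ 3.3 12.4] [ 0.53782792 -0.12018     0.18      ] [ 0.53803784 -0.12061088  0.172     ]
side rim
165.2 [372.51 278.88] [370.81 277.26] [19.1 21.8] [ 0.53487174 -0.20773055  0.18      ]
64.4 [358.89 256.17] [359.56 257.9 ] [16.9 26.4] [ 0.5660492  -0.14378324  0.18      ]
11.7 [376.45 256.28] [376.49 256.25] [2.4 7.5] [ 0.5993239  -0.16875866  0.18      ]
full [ 0.56426135 -0.14515426  0.18      ] [ 0.60414632 -0.15442251  0.175     ] -13.081917777752695
handle [ 0.50289949 -0.11980098  0.16      ] -22.449263464535022
```

Stopper at about (0.536, 0.213) with yaw about −11.6°. Full mouth at about (0.564, −0.144). Moving above the stopper.

Call:
send_rows(
  increments=[
    {"gripper": -1, "linear": [0, 0, 0.04], "delta_rot": [0, 0, 0]},
    {"gripper": -1, "linear": [0.04, -0.035, 0.06], "delta_rot": [0, 0, 0.02]},
    {"gripper": -1, "linear": [0.08, -0.07, 0.06], "delta_rot": [0, 0, 0.04]},
    {"gripper": -1, "linear": [0.12, -0.105, 0.06], "delta_rot": [0, 0, 0.042]},
    {"gripper": -1, "linear": [0.16, -0.14, 0.06], "delta_rot": [0, 0, 0.042]},
    {"gripper": -1, "linear": [0.2, -0.175, 0.06], "delta_rot": [0, 0, 0.042]},
    {"gripper": -1, "linear": [0.235, -0.205, 0.06], "delta_rot": [0, 0, 0.042]},
    {"gripper": -1, "linear": [0.26, -0.225, 0.06], "delta_rot": [0, 0, 0.042]},
  ],
  newtons=32,
)

```text
clock: 1.0
position: [0.4006, 0.3311, 0.2914]
ee_rot: [0.0, 0.101, 0.995, 0.0]
contact_force: [0.8, 1.2, 0.2]
width: 0.0855
gripper_force: 0.0
```

Call:
send_rows(
  increments=[
    {"gripper": -1, "linear": [0.035, -0.03, 0], "delta_rot": [0, 0, 0]},
    {"gripper": -1, "linear": [0.07, -0.06, 0], "delta_rot": [0, 0, 0]},
    {"gripper": -1, "linear": [0.1, -0.09, 0], "delta_rot": [0, 0, 0]},
    {"gripper": -1, "linear": [0.122, -0.11, 0], "delta_rot": [0, 0, 0]},
    {"gripper": -1, "linear": [0.137, -0.12, 0], "delta_rot": [0, 0, 0]},
    {"gripper": -1, "linear": [0.137, -0.12, 0], "delta_rot": [0, 0, 0]},
    {"gripper": -1, "linear": [0.137, -0.12, 0], "delta_rot": [0, 0, 0]},
  ],
)

```text
clock: 1.7
position: [0.5357, 0.2136, 0.291]
ee_rot: [-0.001, 0.101, 0.995, 0.0]
contact_force: [-0.5, 0.1, 0.6]
width: 0.0852
gripper_force: 0.0
```

Run:
```python
from h import *
s=get_state();print(s['clock'],s['position'],s['ee_rot'],s['contact_force'])
d=snap('side');e=snap('top')
im=d['pixels'].copy()
p=s['position'];R=cv2.Rodrigues(np.array([0,0,0.]))[0]
q=s['ee_rot'];from scipy.spatial.transform import Rotation as Ro
M=Ro.from_quat([q[1],q[2],q[3],q[0]]).as_matrix();y=M[:,1];print(M)
pts=[p]+[p+k*.0425*y+np.array([0,0,z]) for k in(-1,1) for z in(0,.013)]
print(proj(d,pts))
S=(np.array(d['pixels'])[120:240,180:340]); S=cv2.resize(S,None,fx=5,fy=5,interpolation=cv2.INTER_CUBIC)
for u in proj(d,pts): cv2.circle(S,(int((u[0]-180+.5)*5),int((u[1]-120+.5)*5)),3,(0,255,0),-1)
cv2.imwrite('pics/side1.png',S)
```

```text
1.7 [0.53566982 0.21359384 0.29102744] [-8.24527587e-04  1.01173628e-01  9.94868382e-01  3.46156051e-04] [-0.52326058  0.0941152   0.61485967]
[[-9.79526434e-01  2.01309459e-01 -1.57054912e-03]
 [ 2.01308317e-01  9.79527554e-01  8.55600316e-04]
 [ 1.71063658e-03  5.21918525e-04 -9.99998401e-01]]
[[252.39456739 167.59528333]
 [259.97316678 175.01861724]
 [259.53971621 170.72920515]
 [245.10525666 160.45531132]
 [244.6023969  156.2462938 ]]
```

View pics/side1.png

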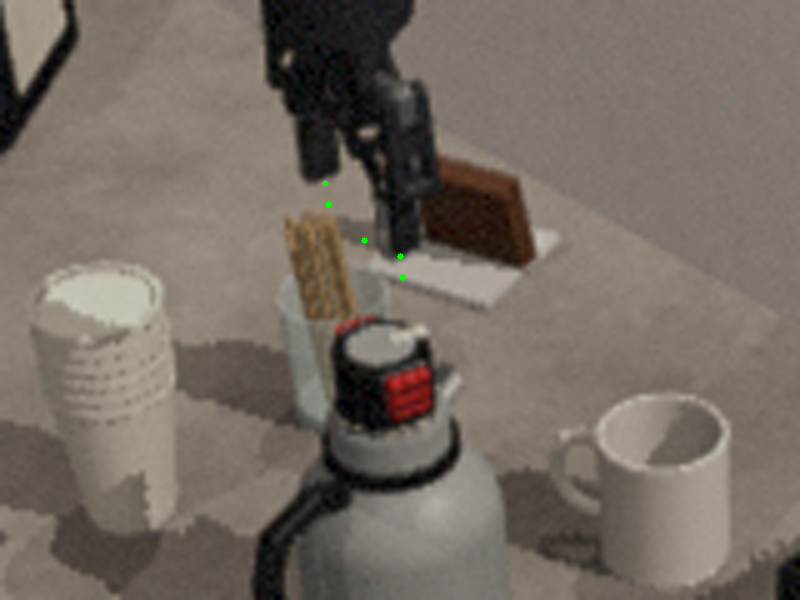

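The side crop shows the open fingertips at about (320,178) and (400,255), matching the "13 mm farther back" points, so at 56 mm opening the pads should sit about 5 mm behind nominal. The stopper is straight below. Next, a cross-check of the tab position and the full carafe's yaw.

Run:
```python
from h import *
S={'pixels':cv2.imread('pics/side0.png')};T={'pixels':cv2.imread('pics/top0.png')}
for n,d in(('side',S),('top',T)):
    e=optics.get_image(n)
    for k in('K','rvec','tvec'): d[k]=e[k]
th=np.radians(-11.6);y=np.array([-np.sin(th),np.cos(th),0])
print('pred near tab',proj(S,np.array([.5363,.2131,.2075])-y*.0335), 'corners',proj(S,[np.array([.5363,.2131,z])-y*.0335+a*np.array([y[1],-y[0],0]) for a in(-.012,.012) for z in(.1955,.2195)]))
x,yy,w,h=252,182,20,24
im=S['pixels'][yy:yy+h,x:x+w].astype(int);m=(im[...,2]>100)&(im[...,1]<80);v,u=np.nonzero(m);print('near red',u.mean()+x,v.mean()+yy,u.min()+x,u.max()+x,v.min()+yy,v.max()+yy)
# full carafe overlay: rim circle, handle line, spout for yaw guesses
for yaw in(-10,-14,-18,-22):
    c,s=np.cos(np.radians(yaw)),np.sin(np.radians(yaw));o=np.array([.5642,-.1441,0])
    P=[o+[r*c,r*s,z] for r,z in((.055,.175),(-.115,.14),(-.09,.165))]
    print(yaw,proj(T,P).round(1).tolist(),proj(S,P).round(1).tolist())
print('emp spout/handle at -11.6',[proj(T,np.array([.5363,.2131,0])+[r*np.cos(a),r*np.sin(a),z]).round(1).tolist() for a in np.radians([-2,-7,-12]) for r,z in((.055,.175),(-.115,.14))])
r=lambda im,x,y,w,h,k:cv2.resize(im[y:y+h,x:x+w],None,fx=k,fy=k,interpolation=cv2.INTER_CUBIC)
A=r(T['pixels'],335,215,60,66,9); B=r(S['pixels'],310,240,90,66,9)[:, :]
for yaw,col in((-10,(0,0,255)),(-14,(0,255,0)),(-18,(255,0,0)),(-22,(0,255,255))):
    c,s=np.cos(np.radians(yaw)),np.sin(np.radians(yaw));o=np.array([.5642,-.1441,0])
    for q in proj(T,[o+[.055*c,.055*s,.175],o+[-.115*c,-.115*s,.13],o+[-.08*c,-.08*s,.165]]): cv2.circle(A,(int((q[0]-335+.5)*9),int((q[1]-215+.5)*9)),3,col,-1)
a=np.linspace(0,6.28,60)
for rr in(.034,.025):
    for q in proj(T,np.c_[.5642+rr*np.cos(a),-.1441+rr*np.sin(a),.18+0*a]): cv2.circle(A,(int((q[0]-335+.5)*9),int((q[1]-215+.5)*9)),1,(255,0,255),-1)
cv2.imwrite('pics/full1.png',A)
```

```text
pred near tab [[261.35989419 199.72736966]] corners [[257.77578573 204.82128065]
 [256.98279709 197.52468834]
 [265.66212663 201.89237694]
 [264.95813282 194.61337618]]
near red 260.9107142857143 196.53571428571428 252 265 183 203
-10 [[369.8, 221.6], [360.6, 279.3], [362.3, 271.0]] [[376.9, 251.2], [320.0, 289.6], [328.6, 277.7]]
-14 [[371.1, 221.9], [357.9, 278.8], [360.2, 270.6]] [[377.8, 252.1], [318.2, 287.5], [327.1, 276.2]]
-18 [[372.3, 222.2], [355.3, 278.1], [358.1, 270.0]] [[378.7, 253.0], [316.6, 285.5], [325.9, 274.6]]
-22 [[373.6, 222.6], [352.7, 277.2], [356.1, 269.3]] [[379.4, 253.9], [315.2, 283.3], [324.8, 272.9]]
emp spout/handle at -11.6 [[[244.6, 234.2]], [[245.2, 292.4]], [[246.2, 234.3]], [[241.8, 292.2]], [[247.9, 234.5]], [[238.5, 291.7]]]
```

View pics/full1.png

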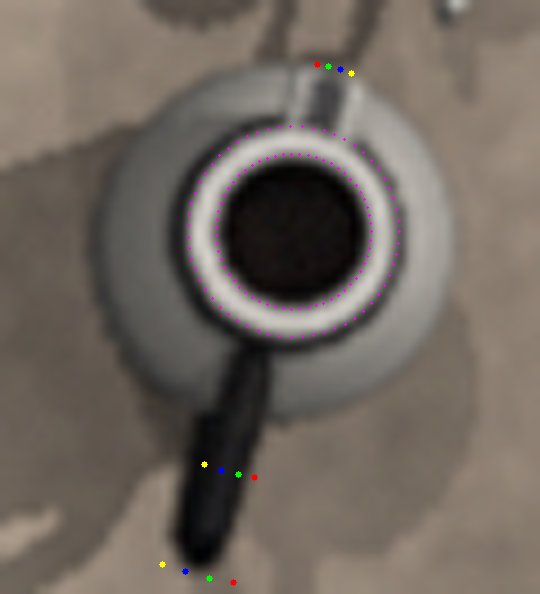

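The magenta circles fit the full carafe's rim. The spout at (329,98) and the handle at (200,555) put its yaw at about −16°. The near tab's prediction agrees in the side view too. Descending and pinching.

Call:
send_rows(
  increments=[
    {"gripper": -1, "linear": [0, 0, -0.025], "delta_rot": [0, 0, 0]},
    {"gripper": -1, "linear": [0, 0, -0.05], "delta_rot": [0, 0, 0]},
    {"gripper": -1, "linear": [0, 0, -0.075], "delta_rot": [0, 0, 0]},
    {"gripper": -1, "linear": [0, 0, -0.092], "delta_rot": [0, 0, 0]},
    {"gripper": -1, "linear": [0, 0, -0.1], "delta_rot": [0, 0, 0]},
    {"gripper": -1, "linear": [0, 0, -0.104], "delta_rot": [0, 0, 0]},
    {"gripper": -1, "linear": [0, 0, -0.104], "delta_rot": [0, 0, 0]},
    {"gripper": -1, "linear": [0, 0, -0.104], "delta_rot": [0, 0, 0]},
  ],
)

```text
clock: 2.7
position: [0.5369, 0.2133, 0.1884]
ee_rot: [0.001, 0.101, 0.995, 0.0]
contact_force: [0.9, 0.3, 1.3]
width: 0.0851
gripper_force: 0.0
```

Call:
send_rows(
  increments=[
    {"gripper": -0.4, "linear": [0, 0, 0], "delta_rot": [0, 0, 0]},
    {"gripper": -0.5, "linear": [0, 0, 0], "delta_rot": [0, 0, 0]},
    {"gripper": -0.5, "linear": [0, 0, 0], "delta_rot": [0, 0, 0]},
    {"gripper": -0.5, "linear": [0, 0, 0], "delta_rot": [0, 0, 0]},
    {"gripper": -0.5, "linear": [0, 0, 0], "delta_rot": [0, 0, 0]},
  ],
  newtons=32,
)

```text
clock: 3.2
position: [0.537, 0.2132, 0.189]
ee_rot: [0.001, 0.101, 0.995, 0.001]
contact_force: [-0.8, 0.2, 4.0]
width: 0.0644
gripper_force: 12.8
```

Call:
send_rows(
  increments=[
    {"gripper": -0.2, "linear": [0, 0, 0], "delta_rot": [0, 0, 0]},
    {"gripper": 0, "linear": [0, 0, 0], "delta_rot": [0, 0, 0]},
    {"gripper": 0.3, "linear": [0, 0, 0], "delta_rot": [0, 0, 0]},
    {"gripper": 0.5, "linear": [0, 0, 0], "delta_rot": [0, 0, 0]},
    {"gripper": 0.5, "linear": [0, 0, 0], "delta_rot": [0, 0, 0]},
    {"gripper": 0.5, "linear": [0, 0, 0], "delta_rot": [0, 0, 0]},
  ],
  newtons=33,
)

```text
clock: 3.8
position: [0.537, 0.2131, 0.1908]
ee_rot: [0.002, 0.101, 0.995, 0.001]
contact_force: [-3.4, -1.2, 13.8]
width: 0.0537
gripper_force: 32.0
```

Run:
```python
from h import *
s=get_state();print(s['contact_force'],s['moment'],s['width'],s['gripper_force'],s['position'])
d=snap('side');e=snap('top')
c=lambda im,x,y,w,h:cv2.resize(im[y:y+h,x:x+w],None,fx=6,fy=6,interpolation=cv2.INTER_CUBIC)
cv2.imwrite('pics/grip.png',np.hstack([c(d['pixels'],225,150,66,80),c(e['pixels'],215,215,66,80)]))
```

```text
[-3.44178443 -1.20662782 13.78162453] [-0.16840965  0.60437577  0.02079017] 0.053748069247440494 31.975657667499036 [0.53702604 0.21306008 0.1908318 ]
```

View pics/grip.png

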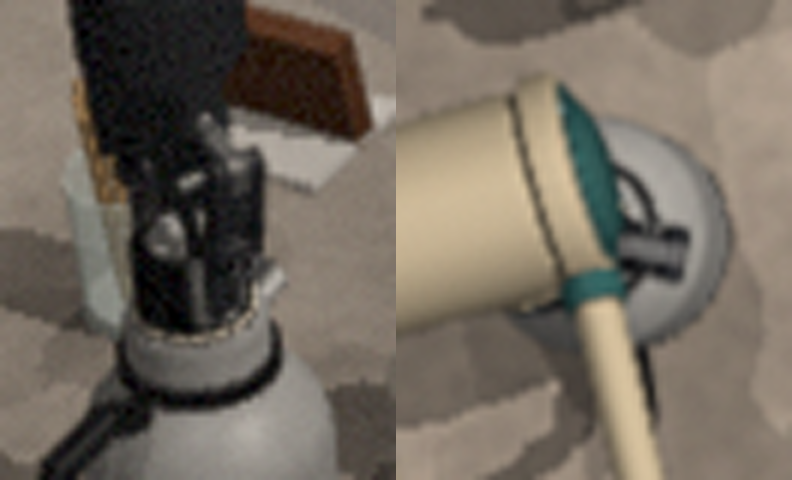

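The side view shows both fingers closed on the tabs, with the tips at about (170,330) in the crop, just above the collar. The opening is at the pinch stop and the pushback is 14 N, under the seal limit. Lifting slowly.

Call:
send_rows(
  increments=[
    {"gripper": 0.5, "linear": [0, 0, 0.002], "delta_rot": [0, 0, 0]},
    {"gripper": 0.5, "linear": [0, 0, 0.004], "delta_rot": [0, 0, 0]},
    {"gripper": 0.5, "linear": [0, 0, 0.006], "delta_rot": [0, 0, 0]},
    {"gripper": 0.5, "linear": [0, 0, 0.008], "delta_rot": [0, 0, 0]},
    {"gripper": 0.5, "linear": [0, 0, 0.01], "delta_rot": [0, 0, 0]},
    {"gripper": 0.5, "linear": [0, 0, 0.012], "delta_rot": [0, 0, 0]},
  ],
)

```text
clock: 4.5
position: [0.536, 0.2127, 0.1987]
ee_rot: [-0.001, 0.101, 0.995, -0.0]
contact_force: [-0.0, -0.7, -1.6]
width: 0.0532
gripper_force: 34.9
```

Call:
send_rows(
  increments=[
    {"gripper": 0.5, "linear": [0, 0, 0.008], "delta_rot": [0, 0, 0]},
    {"gripper": 0.5, "linear": [0, 0, 0.018], "delta_rot": [0, 0, 0]},
    {"gripper": 0.5, "linear": [0, 0, 0.03], "delta_rot": [0, 0, 0]},
    {"gripper": 0.5, "linear": [0, 0, 0.045], "delta_rot": [0, 0, 0]},
    {"gripper": 0.5, "linear": [0, 0, 0.06], "delta_rot": [0, 0, 0]},
    {"gripper": 0.5, "linear": [0, 0, 0.07], "delta_rot": [0, 0, 0]},
    {"gripper": 0.5, "linear": [0, 0, 0.075], "delta_rot": [0, 0, 0]},
    {"gripper": 0.5, "linear": [0, 0, 0.075], "delta_rot": [0, 0, 0]},
  ],
)

```text
clock: 5.3
position: [0.5367, 0.213, 0.2753]
ee_rot: [0.001, 0.101, 0.995, 0.0]
contact_force: [0.0, -0.0, -2.1]
width: 0.0532
gripper_force: 35.5
```

Run:
```python
from h import *
s=get_state();p=s['position'];print(p,s['ee_rot'],s['contact_force'],s['width'])
d=snap('side')
im=d['pixels'];x,y,w,h=215,110,90,120
A=cv2.resize(im[y:y+h,x:x+w],None,fx=5,fy=5,interpolation=cv2.INTER_CUBIC)
cv2.imwrite('pics/lift.png',A)
```

```text
[0.53669602 0.21298424 0.27532675] [8.12047145e-04 1.01235920e-01 9.94862054e-01 3.50718538e-04] [ 0.00543236 -0.02782397 -2.08826682] 0.05321515809692999
```

View pics/lift.png

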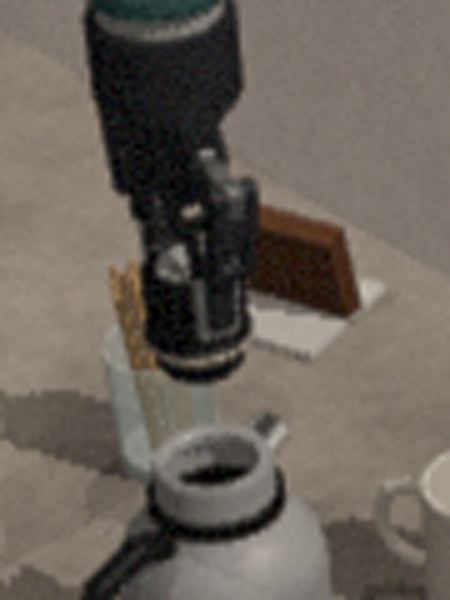

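The stopper is out and level: the collar and pale seal ring are visible at (200,360), and the empty carafe's mouth is open at (215,470). Moving over the full carafe.

Call:
send_rows(
  increments=[
    {"gripper": 0.5, "linear": [0.002, -0.02, 0], "delta_rot": [0, 0, -0.01]},
    {"gripper": 0.5, "linear": [0.004, -0.055, 0], "delta_rot": [0, 0, -0.02]},
    {"gripper": 0.5, "linear": [0.007, -0.095, 0], "delta_rot": [0, 0, -0.03]},
    {"gripper": 0.5, "linear": [0.01, -0.135, 0], "delta_rot": [0, 0, -0.04]},
    {"gripper": 0.5, "linear": [0.014, -0.175, 0], "delta_rot": [0, 0, -0.05]},
    {"gripper": 0.5, "linear": [0.017, -0.215, 0], "delta_rot": [0, 0, -0.06]},
    {"gripper": 0.5, "linear": [0.02, -0.255, 0], "delta_rot": [0, 0, -0.07]},
    {"gripper": 0.5, "linear": [0.023, -0.29, 0], "delta_rot": [0, 0, -0.077]},
  ],
)

```text
clock: 6.15
position: [0.5588, -0.079, 0.2734]
ee_rot: [-0.001, 0.14, 0.99, -0.0]
contact_force: [0.8, 0.2, -1.6]
width: 0.0535
gripper_force: 35.5
```

Call:
send_rows(
  increments=[
    {"gripper": 0.5, "linear": [0.002, -0.03, 0], "delta_rot": [0, 0, 0]},
    {"gripper": 0.5, "linear": [0.004, -0.052, 0], "delta_rot": [0, 0, 0]},
    {"gripper": 0.5, "linear": [0.005, -0.067, 0], "delta_rot": [0, 0, 0]},
    {"gripper": 0.5, "linear": [0.005, -0.067, 0], "delta_rot": [0, 0, 0]},
    {"gripper": 0.5, "linear": [0.005, -0.067, 0], "delta_rot": [0, 0, 0]},
    {"gripper": 0.5, "linear": [0.005, -0.067, 0], "delta_rot": [0, 0, 0]},
  ],
)

```text
clock: 6.75
position: [0.5642, -0.1428, 0.2743]
ee_rot: [-0.0, 0.139, 0.99, 0.0]
contact_force: [0.1, -0.2, -1.4]
width: 0.0535
gripper_force: 35.5
```

Run:
```python
from h import *
s=get_state();p=s['position'];print(p,s['ee_rot'],s['contact_force'])
T=optics.get_image('top');S=optics.get_image('side')
T0=dict(T);T0['pixels']=cv2.imread('pics/top0.png')
for th in(40,50,70):
    dark=lambda i:i.max(-1)<th
    for n,d,b in(('empty',T,(230,240,30,26)),('full0',T0,(356,229,24,24))):
        q=blobs(d,b,dark); 
        if q: print(th,n,*q[0],at_z(d,q[0][2],.18))
# scene shift check, side: match carafe empty patch
S0=cv2.imread('pics/side0.png');a=S0[215:265,228:288];r=cv2.matchTemplate(S['pixels'][205:275,218:298],a,cv2.TM_CCOEFF_NORMED);print('side match',cv2.minMaxLoc(r)[1::2])
o=p+[-.0007,0,0]
for z in(p[2]+.018-.025,p[2]+.018-.05): print('pred axis px',z,proj(S,[o[0],o[1],z]))
print('full rim px',proj(S,[.5642,-.1441,.18]))
x,y=310,150;A=cv2.resize(S['pixels'][y:y+130,x:x+100],None,fx=4.6,fy=4.6,interpolation=cv2.INTER_CUBIC)
k=4.6;a=np.linspace(0,2*np.pi,80)
for r_,z,cx in((.034,.18,(.5642,-.1441)),(.029,p[2]+.018-.025,o),(.0205,p[2]+.018-.05,o)):
    for q in proj(S,np.c_[cx[0]+r_*np.cos(a),cx[1]+r_*np.sin(a),z+0*a]): cv2.circle(A,(int((q[0]-x+.5)*k),int((q[1]-y+.5)*k)),1,(255,0,255),-1)
cv2.imwrite('pics/over.png',A)
```

```text
[ 0.5641972  -0.14275472  0.27425625] [-2.35579241e-04  1.38844234e-01  9.90314081e-01  4.94930802e-04] [ 0.05588497 -0.21549251 -1.40389653]
40 empty 181.6 [244.35 252.89] [244.34 252.9 ] [15.3 15.4] [0.53676251 0.21227776 0.18      ]
40 full0 182.7 [367.11 240.25] [367.08 240.27] [15.3 15.5] [ 0.56409003 -0.14393112  0.18      ]
50 empty 188.4 [244.35 252.91] [244.34 252.92] [15.6 15.7] [0.53670465 0.21227888 0.18      ]
50 full0 189.3 [367.1  240.26] [367.08 240.27] [15.6 15.8] [ 0.56409003 -0.14393112  0.18      ]
70 empty 200.0 [244.33 252.92] [244.34 252.91] [16.1 16.1] [0.53673358 0.21227832 0.18      ]
70 full0 200.7 [367.09 240.26] [367.07 240.27] [16.  16.3] [ 0.56409078 -0.14390214  0.18      ]
side match (0.9423967599868774, (10, 10))
pred axis px 0.2672562476998738 [[359.71406879 230.08105547]]
pred axis px 0.2422562476998738 [[359.36373064 238.39103851]]
full rim px [[359.13746664 258.32490788]]
```

View pics/over.png

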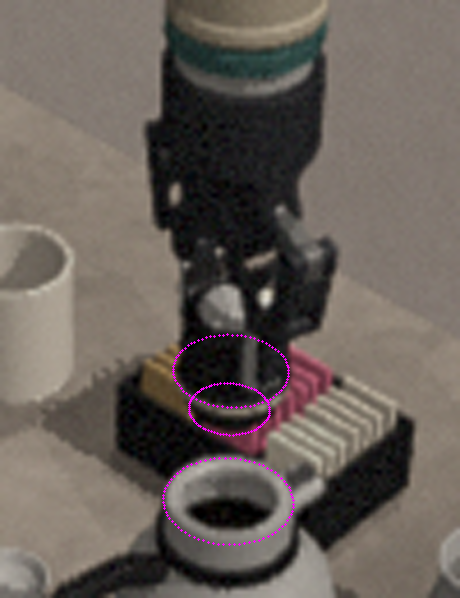

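The view shows the stopper hanging level and centred over the full carafe's rim, with the collar/seal at about (230,400) and the mouth centre at (228,500). The mouth-to-mouth shift (0.0274, −0.356) matches where the tool stands, and the empty carafe hasn't moved. Descending to just above the rim, then entering slowly.

Call:
send_rows(
  increments=[
    {"gripper": 0.5, "linear": [0.0002, -0.0007, -0.015], "delta_rot": [0, 0, 0]},
    {"gripper": 0.5, "linear": [0.0002, -0.0007, -0.032], "delta_rot": [0, 0, 0]},
    {"gripper": 0.5, "linear": [0.0002, -0.0007, -0.045], "delta_rot": [0, 0, 0]},
    {"gripper": 0.5, "linear": [0.0002, -0.0007, -0.053], "delta_rot": [0, 0, 0]},
    {"gripper": 0.5, "linear": [0.0002, -0.0007, -0.056], "delta_rot": [0, 0, 0]},
    {"gripper": 0.5, "linear": [0.0002, -0.0007, -0.056], "delta_rot": [0, 0, 0]},
  ],
)

```text
clock: 7.45
position: [0.5646, -0.1447, 0.2182]
ee_rot: [-0.0, 0.139, 0.99, 0.0]
contact_force: [-0.6, -0.0, -0.8]
width: 0.0536
gripper_force: 35.5
```

Call:
send_rows(
  increments=[
    {"gripper": 0.5, "linear": [0, 0, -0.002], "delta_rot": [0, 0, 0]},
    {"gripper": 0.5, "linear": [0, 0, -0.004], "delta_rot": [0, 0, 0]},
    {"gripper": 0.5, "linear": [0, 0, -0.006], "delta_rot": [0, 0, 0]},
    {"gripper": 0.5, "linear": [0, 0, -0.008], "delta_rot": [0, 0, 0]},
    {"gripper": 0.5, "linear": [0, 0, -0.009], "delta_rot": [0, 0, 0]},
  ],
)

```text
clock: 7.95
position: [0.5645, -0.1448, 0.2092]
ee_rot: [-0.0, 0.139, 0.99, 0.0]
contact_force: [-0.2, 0.6, -1.4]
width: 0.0533
gripper_force: 35.5
```

Call:
send_rows(
  increments=[
    {"gripper": 0.5, "linear": [0, 0.001, 0], "delta_rot": [0, 0, 0]},
    {"gripper": 0.5, "linear": [0, 0.001, -0.002], "delta_rot": [0, 0, 0]},
    {"gripper": 0.5, "linear": [0, 0.001, -0.003], "delta_rot": [0, 0, 0]},
    {"gripper": 0.5, "linear": [0, 0.001, -0.004], "delta_rot": [0, 0, 0]},
  ],
)

```text
clock: 8.35
position: [0.5646, -0.1438, 0.2052]
ee_rot: [-0.0, 0.139, 0.99, 0.0]
contact_force: [0.2, 0.4, -1.2]
width: 0.0533
gripper_force: 35.5
```

Call:
send_rows(
  increments=[
    {"gripper": 0.5, "linear": [0, 0, -0.0015], "delta_rot": [0, 0, 0]},
    {"gripper": 0.5, "linear": [0, 0, -0.003], "delta_rot": [0, 0, 0]},
    {"gripper": 0.5, "linear": [0, 0, -0.004], "delta_rot": [0, 0, 0]},
    {"gripper": 0.5, "linear": [0, 0, -0.004], "delta_rot": [0, 0, 0]},
  ],
)

```text
clock: 8.75
position: [0.5645, -0.1438, 0.2011]
ee_rot: [-0.0, 0.139, 0.99, 0.0]
contact_force: [0.4, -0.4, -1.5]
width: 0.0531
gripper_force: 35.5
```

Call:
send_rows(
  increments=[
    {"gripper": 0.5, "linear": [0, 0, -0.0015], "delta_rot": [0, 0, 0]},
    {"gripper": 0.5, "linear": [0, 0, -0.003], "delta_rot": [0, 0, 0]},
    {"gripper": 0.5, "linear": [0, 0, -0.004], "delta_rot": [0, 0, 0]},
    {"gripper": 0.5, "linear": [0, 0, -0.004], "delta_rot": [0, 0, 0]},
  ],
)

```text
clock: 9.15
position: [0.5645, -0.1437, 0.1971]
ee_rot: [-0.0, 0.139, 0.99, 0.0]
contact_force: [0.9, 0.4, -1.2]
width: 0.0535
gripper_force: 35.5
```

Call:
send_rows(
  increments=[
    {"gripper": 0.5, "linear": [0, 0, -0.001], "delta_rot": [0, 0, 0]},
    {"gripper": 0.5, "linear": [0, 0, -0.0015], "delta_rot": [0, 0, 0]},
    {"gripper": 0.5, "linear": [0, 0, -0.0015], "delta_rot": [0, 0, 0]},
  ],
)

```text
clock: 9.45
position: [0.5645, -0.1438, 0.1957]
ee_rot: [-0.0, 0.139, 0.99, 0.0]
contact_force: [-0.7, 0.0, -1.5]
width: 0.0535
gripper_force: 35.5
```

Call:
send_rows(
  increments=[
    {"gripper": 0.5, "linear": [0, 0, -0.001], "delta_rot": [0, 0, 0]},
    {"gripper": 0.5, "linear": [0, 0, -0.0015], "delta_rot": [0, 0, 0]},
    {"gripper": 0.5, "linear": [0, 0, -0.0015], "delta_rot": [0, 0, 0]},
  ],
)

```text
clock: 9.75
position: [0.5647, -0.1438, 0.1948]
ee_rot: [0.0, 0.139, 0.99, -0.0]
contact_force: [-0.3, -0.9, 1.8]
width: 0.0534
gripper_force: 36.0
```

Call:
send_rows(
  increments=[
    {"gripper": 0.5, "linear": [0, 0, -0.001], "delta_rot": [0, 0, 0]},
    {"gripper": 0.5, "linear": [0, 0, -0.001], "delta_rot": [0, 0, 0]},
  ],
)

```text
clock: 9.95
position: [0.5647, -0.1439, 0.1939]
ee_rot: [0.0, 0.139, 0.99, -0.0]
contact_force: [-0.8, -0.9, 3.7]
width: 0.0536
gripper_force: 36.4
```

Call:
send_rows(
  increments=[
    {"gripper": 0.5, "linear": [0, 0, -0.001], "delta_rot": [0, 0, 0]},
    {"gripper": 0.5, "linear": [0, 0, -0.001], "delta_rot": [0, 0, 0]},
  ],
)

```text
clock: 10.15
position: [0.5648, -0.1439, 0.1932]
ee_rot: [0.001, 0.139, 0.99, -0.0]
contact_force: [-2.0, -0.2, 6.6]
width: 0.0537
gripper_force: 36.9
```

Call:
send_rows(
  increments=[
    {"gripper": 0.5, "linear": [0, 0, -0.001], "delta_rot": [0, 0, 0]},
    {"gripper": 0.5, "linear": [0, 0, -0.001], "delta_rot": [0, 0, 0]},
  ],
)

```text
clock: 10.35
position: [0.5648, -0.1439, 0.1925]
ee_rot: [0.001, 0.139, 0.99, -0.0]
contact_force: [-2.5, 0.9, 8.1]
width: 0.0535
gripper_force: 37.2
```

Call:
send_rows(
  increments=[
    {"gripper": 0.5, "linear": [0, 0, -0.001], "delta_rot": [0, 0, 0]},
    {"gripper": 0.5, "linear": [0, 0, -0.001], "delta_rot": [0, 0, 0]},
  ],
)

```text
clock: 10.55
position: [0.5648, -0.1439, 0.192]
ee_rot: [0.001, 0.139, 0.99, -0.0]
contact_force: [-2.8, 0.3, 10.4]
width: 0.0534
gripper_force: 37.5
```

Call:
send_rows(
  increments=[
    {"gripper": 0.5, "linear": [0, 0, -0.001], "delta_rot": [0, 0, 0]},
    {"gripper": 0.5, "linear": [0, 0, -0.0015], "delta_rot": [0, 0, 0]},
    {"gripper": 0.5, "linear": [0, 0, -0.0015], "delta_rot": [0, 0, 0]},
  ],
)

```text
clock: 10.85
position: [0.5648, -0.1439, 0.1911]
ee_rot: [0.001, 0.139, 0.99, -0.0]
contact_force: [-3.0, 1.2, 13.0]
width: 0.0531
gripper_force: 37.9
```

Call:
send_rows(
  increments=[
    {"gripper": -0.3, "linear": [0, 0, 0], "delta_rot": [0, 0, 0]},
    {"gripper": -0.36, "linear": [0, 0, -0.0005], "delta_rot": [0, 0, 0]},
  ],
)

```text
clock: 11.05
position: [0.5648, -0.1439, 0.1903]
ee_rot: [0.001, 0.139, 0.99, -0.0]
contact_force: [-2.8, 1.2, 10.7]
width: 0.0586
gripper_force: 16.1
```

Call:
send_rows(
  increments=[
    {"gripper": -0.36, "linear": [0, 0, -0.001], "delta_rot": [0, 0, 0]},
    {"gripper": -0.42, "linear": [0, 0, -0.002], "delta_rot": [0, 0, 0]},
  ],
)

```text
clock: 11.25
position: [0.5649, -0.144, 0.1887]
ee_rot: [0.001, 0.139, 0.99, -0.0]
contact_force: [-4.1, 2.4, 14.7]
width: 0.0609
gripper_force: 14.6
```

Call:
send_rows(
  increments=[
    {"gripper": -0.46, "linear": [0, 0, -0.001], "delta_rot": [0, 0, 0]},
    {"gripper": -0.5, "linear": [0, 0, -0.002], "delta_rot": [0, 0, 0]},
  ],
)

```text
clock: 11.45
position: [0.565, -0.144, 0.1873]
ee_rot: [0.001, 0.139, 0.99, -0.0]
contact_force: [-3.9, 1.7, 18.6]
width: 0.064
gripper_force: 12.6
```

The noses are now wider than the bore (about 53 mm), so they're hooked under the lip. Stop pressing and open fully.

Call:
send_rows(
  increments=[
    {"gripper": -0.7, "linear": [0, 0, 0.001], "delta_rot": [0, 0, 0]},
    {"gripper": -1, "linear": [0, 0, 0.002], "delta_rot": [0, 0, 0]},
    {"gripper": -1, "linear": [0, 0, 0.003], "delta_rot": [0, 0, 0]},
    {"gripper": -1, "linear": [0, 0, 0.003], "delta_rot": [0, 0, 0]},
    {"gripper": -1, "linear": [0, 0, 0.003], "delta_rot": [0, 0, 0]},
  ],
)

```text
clock: 11.95
position: [0.5645, -0.1438, 0.1868]
ee_rot: [-0.0, 0.139, 0.99, 0.0]
contact_force: [0.3, 0.0, 0.2]
width: 0.085
gripper_force: 0.0
```

Released with no contact. Rising and moving back towards the middle for a look.

Call:
send_rows(
  increments=[
    {"gripper": -1, "linear": [0, 0, 0.02], "delta_rot": [0, 0, 0]},
    {"gripper": -1, "linear": [0, 0, 0.05], "delta_rot": [0, 0, 0]},
    {"gripper": -1, "linear": [0, 0, 0.09], "delta_rot": [0, 0, 0]},
    {"gripper": -1, "linear": [0, 0, 0.12], "delta_rot": [0, 0, 0]},
    {"gripper": -1, "linear": [-0.03, 0.03, 0.15], "delta_rot": [0, 0, 0]},
    {"gripper": -1, "linear": [-0.06, 0.06, 0.16], "delta_rot": [0, 0, 0]},
    {"gripper": -1, "linear": [-0.09, 0.09, 0.16], "delta_rot": [0, 0, 0]},
    {"gripper": -1, "linear": [-0.12, 0.12, 0.16], "delta_rot": [0, 0, 0]},
  ],
)

```text
clock: 12.75
position: [0.4435, -0.0229, 0.3476]
ee_rot: [0.0, 0.14, 0.99, 0.0]
contact_force: [-0.1, 1.1, 0.4]
width: 0.0852
gripper_force: 0.0
```

Call:
send_rows(
  increments=[
    {"gripper": -1, "linear": [-0.03, 0.03, 0], "delta_rot": [0, 0, 0]},
    {"gripper": -1, "linear": [-0.06, 0.06, 0], "delta_rot": [0, 0, 0]},
    {"gripper": -1, "linear": [-0.09, 0.09, 0], "delta_rot": [0, 0, 0]},
    {"gripper": -1, "linear": [-0.1, 0.1, 0], "delta_rot": [0, 0, 0]},
    {"gripper": -1, "linear": [-0.1, 0.1, 0], "delta_rot": [0, 0, 0]},
    {"gripper": -1, "linear": [-0.1, 0.1, 0], "delta_rot": [0, 0, 0]},
  ],
)

```text
clock: 13.35
position: [0.3455, 0.0757, 0.3474]
ee_rot: [0.001, 0.139, 0.99, -0.0]
contact_force: [0.0, -0.1, 0.4]
width: 0.0854
gripper_force: 0.0
```

Run:
```python
from h import *
T=optics.get_image('top');S=optics.get_image('side')
r=[q for q in blobs(T,(350,222,36,36),red)];P=[at_z(T,q[1],.2195) for q in r[:2]]
print(r,P,np.mean(P,0),np.linalg.norm(P[0]-P[1])) if len(P)>1 else print(r)
o=np.array([.5644,-.144,0]);th=np.radians(-16);x=np.array([np.cos(th),np.sin(th),0]);y=np.array([-x[1],x[0],0])
print('pred near tab corners locked',proj(S,[o-y*.0335+a*x+[0,0,z] for a in(-.012,.012) for z in(.1955,.2195)]).round(1).tolist())
im=S['pixels'][225:275,335:390].astype(int);v,u=np.nonzero((im[...,2]>100)&(im[...,1]<80));print('red',u.min()+335,u.max()+335,v.min()+225,v.max()+225)
for n,I,b in(('side',S,(338,268,60,50)),('side',S,(230,222,55,45))):
    a=cv2.imread('pics/side0.png');X,Y,w,h=b;rr=cv2.matchTemplate(I['pixels'][Y-6:Y+h+6,X-6:X+w+6],a[Y:Y+h,X:X+w],cv2.TM_CCOEFF_NORMED);print(cv2.minMaxLoc(rr)[1::2])
c=lambda im,x,y,w,h:cv2.resize(im[y:y+h,x:x+w],None,fx=6,fy=6,interpolation=cv2.INTER_CUBIC)
cv2.imwrite('pics/end.png',np.hstack([c(S['pixels'],325,215,66,80),c(T['pixels'],335,210,66,80)]))
```

```text
[(25.4, array([357.66, 237.02]), array([357.79, 236.96]), array([ 3.9, 10.1])), (20.7, array([377.93, 242.26]), array([377.9 , 242.27]), array([ 3. , 10.4]))] [array([ 0.57239323, -0.1148465 ,  0.2195    ]), array([ 0.55603511, -0.17186982,  0.2195    ])] [ 0.56421417 -0.14335816  0.2195    ] 0.05932324086342981
pred near tab corners locked [[362.5, 263.4], [362.8, 255.7], [371.1, 260.0], [371.6, 252.4]]
red 349 381 226 261
(0.9925876259803772, (6, 6))
(0.9824950098991394, (6, 6))
```

View pics/end.png

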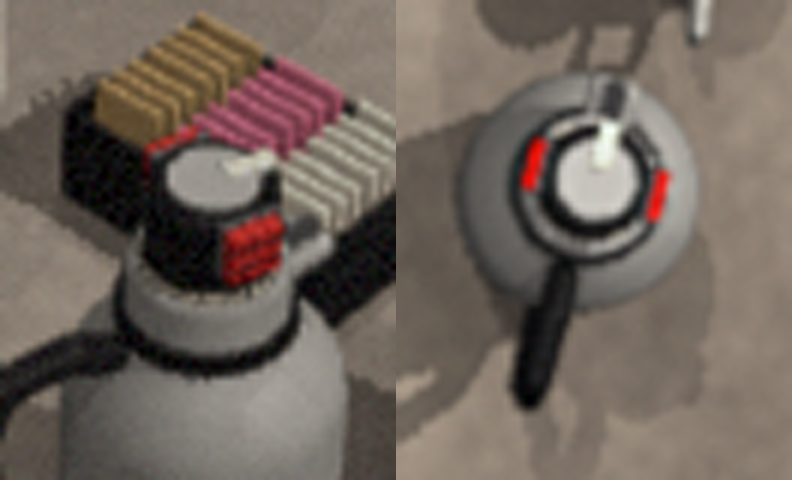

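The end view shows the stopper seated and level. The near tab at (252,250) matches its predicted locked position, the tabs are sprung out, and the pour mark at (607,140) points to the spout at (612,97). Template matching shows neither carafe has moved.

```bash
python3 -c "
from rig import sign_off;print(sign_off())"
```

```text
the job is handed in; nothing more can be done
None
```

The stopper is out of the empty carafe and locked level in the full one with its pour mark towards the spout; the last side view shows neither carafe moved, and the job was handed in at about 13.5 s.

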